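# Click the last foot onto an upturned chest

## Robot

A 7-joint arm with a two-finger parallel gripper is mounted at the origin on a cart in front of the work surface, level with it; the furniture and walls round the work are solid. World frame = base frame: x ahead of the robot, y to its left, z up, the work surface at z = 0. Lengths are in mm, angles in rad, forces in N, time in s.
With the tool pointing down it reaches from about 425 to 825 mm from the base axis. Payload 3.6 kg.
Tool frame: the origin (TCP) lies at the very end of the fingers, on their centre line; the grasp point (between the pads) lies 19 mm behind it; z points along the fingers, y is the line along which they close (so a half turn about z gives the same grasp; the last joint's range is limited). The gripper opens to 85 mm and grips with 20 to 120 N. Pads are 22 mm wide; open, the fingers measure 114 mm over their backs; the gripper's body (76 mm by 85 mm) begins 54 mm behind the grasp point. The pads swing forward as they close: fully open they stand 13 mm farther back than shut.
Start: joints at [-1.129, 0.615, -0.013, 1.423, 0.008, 1.103, -0.04], TCP at [293.644, 579.858, 231.297] pointing down, gripper open.
Joint ranges: [-3.12, 3.12], [-0.3, 2.06], [-1.34, 1.32], [0.26, 2.42], [-1.36, 4.5], [0.01, 1.98], [-2.84, 2.84]. Speed limits (rad/s): [2.79, 2.79, 3.14, 3.14, 3.14, 3.14, 3.14].

## Interface

Orientations are given as a rotation vector (axis times angle).
In Python, from bench import sense, read_camera, sign_off, boxes_of gives the robot as it stands.
- The arm moves only by the tool arm_command, never from a script. Its argument "increments" is a list of rows, each a list of 7 numbers: the turn, a rotation vector about the tool's x, y, z in a scale on which 1.0 is 2 rad, then the shift along the tool's x, y, z in parts of the range, where 1.0 means 0.5 m, then the finger opening in mm, from 0 to 85.4. A call has exactly 10 rows; each row is the pose to reach, as a shift and turn from the pose commanded when the call began, along the tool's axes at that moment; what a row does not reach only later rows make up. A row lasts 1/12 s, in which the tool goes at most 41.7 mm and 7.16 degrees, less where a joint would pass 70% of its speed; a pose out of reach is approached as far as the arm can. A call with a gripper value outside its range is refused whole. The fingers move at their own pace and stop on an object; the grip force is fixed at half the most. Time passes only in rows, so rows that repeat a pose let the fingers close, or fill a call up. It gives the time, the measured TCP pose, the force, the opening and the grip force at its end, in the units of the state.
- sense(): the state, without advancing time (a new reading comes with each control period).
- read_camera(name): name is "side" or "top"; returns a dict with "frame" (400x640x3 uint8, blue, green, red), "range_z" (400x640 float32, mm along the optical axis (not along the pixel's ray), 0 where there is no reading), "fx", "fy", "cx", "cy" (pixels), "R" (3x3) and "t" (3): a world point X has camera coordinates R X + t. Camera axes: x right, y down, z forward; pixel columns grow to the right and rows downward; lengths in mm; the calibration is good to about 2 mm. A picture is of the moment at which its call begins.
- sign_off(): hands the job in; it is judged then, once.
Trained networks look in the newest picture that a camera, given by its name, has taken for a name from the list of things; names that differ only in an ending like _2 or _b are one class to them, and where a whole thing is asked for, a point or a joint stands for the part that bears it (a point fixed in the world has none). Each returns a list of dicts, best first, with "score" (0 to 1); they miss things now and then, are a little off and sometimes report something else, mostly with a low value. They report only what shows in the picture. A call takes as long as a camera call. They do not tell look-alikes from the thing itself.
- boxes_of(camera, thing): "rect" ([centre column, centre row, width, height] in pixels, round what is visible of it).
The state is a dict: "clock": time; "q": joint angles; "qvel": joint speeds; "joint_torque": joint torques, N m; "tcp_pos": TCP position; "tool_rot": TCP orientation; "contact_force": force on the tool from outside, world axes, zero at the start; "wrist_torque": the same for the moment, N m; "width": finger opening in mm; "grasp_force": force on a finger pad.
Only numpy, scipy, OpenCV 4.12 (cv2) and the standard library are available. Lean on these libraries where they do the work, as an engineer would, in place of code of your own. Each camera call takes 0.05 s, during which the arm holds its last target. There are 200 camera calls.

## Task

A small wooden chest lies upside down on the saw table and three of its four black click-on feet are already fitted; pick up the fourth foot from the other side of the rip fence, gripping its thin-walled body lightly, and push it straight down onto the bare split stud until it clicks. Keep pressing after the click so that the foot sits flush on its plate, without ramming it, and finish while still holding it pressed down firmly. Leave the screwdriver, tape measure and screw tin where they are.

Things in the scene. Friction and masses are not known exactly. Their poses are not given: they have to be found in the camera images.
- foot: the loose foot, black plastic, 36 mm high, about 35 g, standing mouth down on the saw table right of the fence. Grip its ribbed round body, 30 mm diameter, from 7 to 35 mm above the mouth; below that is a flange of 40 mm diameter, 5 mm high. Origin: centre of the mouth (underside), z up; round, so yaw does not matter. Thin-walled: grip with 20 to 40 N a finger; over 65 N spoils it.
- foot_top (a point): centre of the grey felt pad on top of the loose foot, 36 mm above its mouth. The socket below is 18 mm deep and narrows near the mouth to a rounded lip of 17 mm inner diameter, which snaps over the stud.
- stud: the bare stud on one of the four corners of the chest's bottom panel: a grey nylon disc, 44 mm diameter, 3 mm thick, with a split stud of four springy tongues standing on it. The disc lies on the panel, 80 mm above the saw table, and does not move. Origin: centre of the disc's underside; z up, x along the chest's short side, y along its long side.
- stud_tip (a point): top of the split stud, 18.5 mm above the disc's underside. It is 13 mm thick here and widens downward to 21 mm, 8 mm lower, then narrows again. The foot goes straight down over it, mouth first; its lip meets the tongues when the mouth is about 9 mm above the disc. The taper forgives about 2 mm of sideways error.
- stud_seat (a point): centre of the disc's upper face, 3 mm above the stud's origin, where the foot's mouth rests when home. The push rises to 8 to 20 N with the mouth about 6 mm above this point, then the foot clicks: the push falls away and the mouth drops onto the disc. Then keep it pressed here with 8 to 20 N; over 60 N is ramming it.
- chest: the wooden chest, upside down left of the fence; it does not move. 170 mm (x) by 220 mm (y), its bottom panel faces up 80 mm above the saw table, the sides are 11 mm thick and 1.5 mm proud of it. Origin: centre of its underside, z up. Stud and fitted feet (39 mm high) stand at x = +-48, y = +-72 mm in its frame; which corner has the bare stud varies.
- screwdriver: red-handled screwdriver, 202 mm long, 27 mm thick, lying on the saw table nearer the robot than the loose foot; origin in its middle, on the table, long axis y. Leave it alone.
- tape_measure: yellow tape measure, 36 x 89 x 71 mm high, on the saw table to the left of the chest; origin centre of its underside. Leave it alone.
- screw_tin: round grey tin of screws, 69 mm diameter, 54 mm high, on the saw table left of the chest and farther back; origin centre of its underside. Leave it alone.
Things that resemble listed ones, but are neither listed nor needed, are in the scene too. What is shaped like the foot but pink or yellow is not meant.

How it is judged (in metres and radians):
On the way, in this order (a step that is already met when the one before it is completed fails the run):
1. the foot is picked up and carried in the fingers (height (world z) of foot above 0.05 m and contact force between the fingers and foot above 2 N and contact force between foot and stud below 0.5 N and angle between foot's own z axis and vertical below 0.35 rad), for 0.2 s.
2. the foot has clicked home on the bare stud (z of foot in the frame of stud below 0.0045 m and horizontal distance between foot and stud below 0.003 m and angle between the z axis of foot and the z axis of stud, either way round below 0.08 rad), for 0.2 s.
At the end, for the whole second after the job is handed in: The fourth foot sits home on the bare stud (mouth within 1 mm of the disc, within 3 mm of its centre, upright within 0.08 rad) and through the last second the fingers still press it down there with more than 4 N and less than 60 N (z of foot in the frame of stud between 0.001 and 0.004 m and horizontal distance between foot and stud below 0.003 m and angle between the z axis of foot and the z axis of stud, either way round below 0.08 rad and contact force between foot and stud between 4 and 60 N and contact force between the fingers and foot above 3 N and linear speed of foot below 0.02 m/s); the arm keeps its last pose, push and grip.
It fails at once if the two fingers squeeze the thin-walled foot with more than 130 N in all (65 N a finger) (contact force between the fingers and foot above 130 N).
It fails at once if the foot is rammed onto its stud with more than 60 N (contact force between foot and stud above 60 N).
It fails at once if the screwdriver is pushed away (distance of screwdriver from where it was at the start of the episode above 0.03 m).
It fails at once if the tape measure is pushed away (distance of tape_measure from where it was at the start of the episode above 0.03 m).
It fails at once if the screw tin is pushed away (distance of screw_tin from where it was at the start of the episode above 0.03 m).
It also fails if it takes over 51 s, if anything falls off the work surface, if the arm or the gripper's body presses on something with over 40 N, if the wrist force passes 120 N, or if a joint passes its speed limit or range.

## Working session

There is one attempt and no reset: what is moved stays moved. The work goes in short steps, Python scripts to look and compute and a tool call to move; the robot and the scene stay as the last step left them, time stands still between calls to the robot, and variables do not carry over. Pictures are saved under pics/ and viewed, at most 10 in all, crops included, and the job is handed in when it is done.

Besides the shell and the picture viewer there is one more tool, called after "Emit:" as name(argument=value, ...) on one line, values as JSON. arm_command: Moves the arm, as the interface text tells. Its arguments: {"type":"object","properties":{"increments":{"type":"array"}},"required":["increments"]}

```bash
mkdir -p pics; ls
cat > h.py <<'E'
import numpy as np, cv2
from bench import sense, read_camera, sign_off, boxes_of
def world(c,u,v,z=None):
    d=c["range_z"][int(round(v)),int(round(u))] if z is None else z
    p=np.array([(u-c["cx"])/c["fx"]*d,(v-c["cy"])/c["fy"]*d,d])
    return c["R"].T@(p-c["t"])
def cloud(c):
    v,u=np.mgrid[0:400,0:640]; d=c["range_z"]
    p=np.stack([(u-c["cx"])/c["fx"]*d,(v-c["cy"])/c["fy"]*d,d],-1)
    return (p-c["t"])@c["R"]
def ray(c,u,v,z):
    "intersect pixel ray with world plane z"
    d=c["R"].T@np.array([(u-c["cx"])/c["fx"],(v-c["cy"])/c["fy"],1]); o=-c["R"].T@c["t"]
    return o+d*(z-o[2])/d[2]
E
python3 - <<'E'
from h import *
s=sense(); print({k:np.round(v,3) for k,v in s.items()})
for n in("side","top"):
    c=read_camera(n); cv2.imwrite(f"pics/{n}0.png",c["frame"])
    print(n,c["fx"],np.round(-c["R"].T@c["t"]),np.round(c["R"],2).tolist())
    for t in("foot","stud","chest","screwdriver","tape_measure","screw_tin"):
        for b in boxes_of(n,t)[:6]:
            u,v=b["rect"][:2]
            ok=0<=u<640 and 0<=v<400
            print(t,round(b["score"],2),np.round(b["rect"]),np.round(world(c,u,v)) if ok else '')
E
```

```text
pics
{'clock': np.float64(0.0), 'q': array([-1.128,  0.616, -0.013,  1.425,  0.008,  1.103, -0.04 ]), 'qvel': array([-0.001,  0.   ,  0.   , -0.001,  0.   , -0.   , -0.   ]), 'joint_torque': array([ 0.0000e+00, -4.6924e+01,  2.5900e-01, -1.7103e+01,  1.0000e-02,
        1.0000e-02, -0.0000e+00]), 'tcp_pos': array([293.315, 579.198, 230.143]), 'tool_rot': array([-0.729, -3.055,  0.004]), 'contact_force': array([ 0.298, -0.179,  1.031]), 'wrist_torque': array([ 0.042, -0.02 , -0.005]), 'grasp_force': np.float64(0.0), 'width': np.float64(85.298)}
side 380.17461412152005 [  98. -766.  528.] [[0.9, -0.43, -0.01], [-0.18, -0.36, -0.91], [0.39, 0.83, -0.4]]
foot 0.89 [414. 288.  20.  27.] [ 560. -251.   26.]
foot 0.85 [371. 277.  15.  20.] [ 501. -176.   24.]
foot 0.53 [364. 298.  18.  22.] [ 447. -236.   26.]
foot 0.52 [402. 262.  16.  21.] [ 599. -159.   25.]
stud 0.65 [415. 287.  17.  24.] [ 562. -251.   26.]
stud 0.44 [291. 181.   8.   9.] [494. 287.  93.]
chest 0.72 [316. 203.  86.  54.] [508. 127.  79.]
screwdriver 0.61 [327. 303.  55.  54.] [ 380. -199.   12.]
tape_measure 0.79 [257. 181.  26.  20.] [432. 460.  43.]
screw_tin 0.65 [302. 172.  19.   6.] [601. 452.  54.]
top 451.06699047005304 [ 395.  100. 1200.] [[-0.01, -1.0, 0.0], [-1.0, 0.01, -0.08], [0.08, -0.0, -1.0]]
foot 0.65 [444. 162.  15.  17.] [ 564. -232.   36.]
foot 0.57 [438. 208.  18.  10.] [ 445. -214.   33.]
foot 0.54 [419. 184.  14.  14.] [ 507. -165.   34.]
foot 0.44 [410. 149.  22.  14.] [ 597. -144.   40.]
stud 0.54 [239. 190.  18.  20.] [489. 291.  95.]
chest 0.71 [264. 165.  98.  85.] [552. 232.  82.]
screwdriver 0.88 [429. 235.  72.  17.] [ 375. -197.   -2.]
tape_measure 0.79 [170. 213.  41.  26.] [433. 468.  66.]
screw_tin 0.77 [181. 148.  29.  24.] [602. 449.  51.]
screw_tin 0.56 [239. 188.  21.  19.] [492. 290. 100.]
```

Run:
```python
import cv2
a=cv2.imread("pics/top0.png")[110:260,140:500]; cv2.imwrite("pics/top0c.png",cv2.resize(a,None,fx=2.2,fy=2.2,interpolation=cv2.INTER_CUBIC))
a=cv2.imread("pics/side0.png")[150:330,240:460]; cv2.imwrite("pics/side0c.png",cv2.resize(a,None,fx=3.2,fy=3.2,interpolation=cv2.INTER_CUBIC))
```

```text
(no output)
```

View pics/top0c.png

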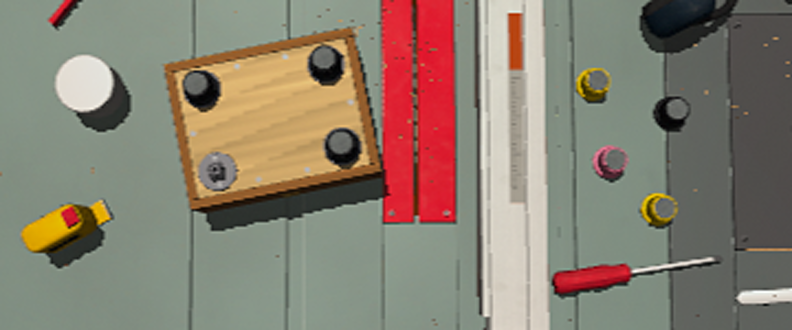

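View pics/side0c.png

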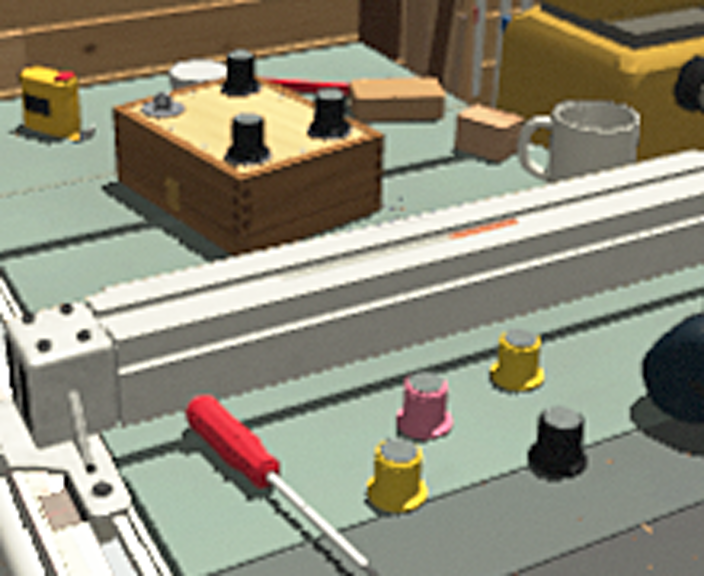

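Top crop: the black loose foot is at crop (672,112), which is full (445,161). The bare stud is at crop (217,171), which is full (239,188), on the chest's left-near corner. Yellow and pink decoys stand by the foot, and the fence lies between foot and chest. The side view agrees, with the black foot at crop (560,440) and the stud at (162,103). Next I refine these positions.

Run:
```python
from h import *
c=read_camera("top"); P=cloud(c); f=c["frame"]; hsv=cv2.cvtColor(f,cv2.COLOR_BGR2HSV)
def near(P,x,y,r): return np.hypot(P[...,0]-x,P[...,1]-y)<r
Z=P[...,2]
m=near(P,564,-235,30)&(Z>31)&(Z<42); print("foot top by depth",m.sum(),P[m].mean(0),np.median(Z[m]))
# felt pad: brighter than black body
v=hsv[...,2]; box=np.zeros_like(m); box[150:174,432:458]=1
print(v[152:172,434:456])
def cen(m,z):
    k,l,st,ce=cv2.connectedComponentsWithStats(m.astype(np.uint8)); i=1+np.argmax(st[1:,4]); print(st[i],ce[i]); return ray(c,*ce[i],z)
b=np.zeros_like(m); b[176:202,226:252]=1
print("sat\n",hsv[178:200,228:250,1])
print("stud disc",cen(b&(hsv[...,1]<60),83))
# fitted feet tops z~119
F=(Z>108)&(Z<126)&(P[...,1]>100)&(P[...,1]<400)&(P[...,0]>400)
k,l,st,ce=cv2.connectedComponentsWithStats(F.astype(np.uint8))
for i in range(1,k):
    if st[i,4]>20: q=P[l==i]; print("fit",st[i],ray(c,*ce[i],119),np.median(q[:,2]))
# fence
for y in range(-160,160,10):
    q=Z[(abs(P[...,1]-y)<5)&(abs(P[...,0]-520)<100)]; print(y,np.round(np.percentile(q,[50,99]),0) if len(q) else '',end=' ')
```

```text
foot top by depth 106 [ 570.8939737  -241.30934806   36.12438503] 36.34711479234957
[[138 137 139 140 140 139 141 121  78  93 103 102 102 101 101 100 101 101
   99 100  99 100]
 [140 140 140 139 139 139 143 124  81  96 106 106 104 104 103 102 102 101
  101 100 100 100]
 [139 139 140 140 141 143 147 121  47  31  17  26  30  19  26  56  88 102
  100 100  98  99]
 [139 140 140 141 144 125  62  25  29  15  37  64  94 120 119 100  54  68
  101 100 100 100]
 [139 139 140 144 117  36  33  24   4  28  81 113 112 113 113 113 102  74
   78 101 100  99]
 [140 140 142 122  60  35  28   6  13  91 126 106 105 109 112 113 110  92
   58  76 101  99]
 [140 141 144 115  27  34   4   7  26  78 110 111 112 107 107 109 109 109
   93  77 101  99]
 [140 142 131  87  33  20   4   6  28  79 109 106 106 104 106 109 110 112
   90  70 102 100]
 [140 144 117  38  35   8   6  10  17  76 108 104 105 104 103 105 109 112
   89  70 101  99]
 [142 145 116  28  35  19   5   7  16  65 102 106 106 106 106 106 113 102
   58  70 102 100]
 [142 145 124  60  35  29   6   5   2  21  79 112 106 106 107 106 113  94
   50  89 10
[... 2999 characters left out ...]
it [281 131  13  12 124] [616.17910111 170.50246424 119.        ] 119.08607561793099
fit [223 142  14  13 134] [588.7038542  310.88386079 119.        ] 118.19147582953265
fit [289 169  13  13 126] [522.7061153  152.07487226 119.        ] 118.68229312823632
-160 [ 2. 40.] -150 [ 1. 40.] -140 [ 1. 38.] -130 [-1. 30.] -120 [-9. -5.] -110 [-8.  2.] -100 [-0.  5.] -90 [0. 6.] -80 [75. 79.] -70 [75. 80.] -60 [75. 81.] -50 [69. 74.] -40 [70. 79.] -30 [75. 80.] -20 [75. 80.] -10 [72. 79.] 0 [-0.  5.] 10 [-0.  5.] 20 [-1.  5.] 30 [0. 5.] 40 [-1.  4.] 50 [-0.  5.] 60 [-0.  5.] 70 [-2.  4.] 80 [-0.  5.] 90 [-0.  5.] 100 [-0.  5.] 110 [-0. 83.] 120 [ 2. 86.] 130 [79. 86.] 140 [ 80. 121.] 150 [ 80. 122.]
```

```bash
cat >> h.py <<'E'
def cen(m,c,uv,z,r=14):
    "weighted centroid of the mask part nearest uv -> world at height z"
    w=np.zeros(m.shape,np.uint8); u,v=map(int,uv); w[v-r:v+r,u-r:u+r]=m[v-r:v+r,u-r:u+r]
    k,l,st,ce=cv2.connectedComponentsWithStats(w)
    i=1+np.argmax(st[1:,4]); return st[i],ce[i],np.round(ray(c,*ce[i],z),1)
def shift(dw):
    "world mm -> tool mm"
    from scipy.spatial.transform import Rotation as R
    return np.round(R.from_rotvec(sense()["tool_rot"]).inv().apply(dw),1)
E
python3 - <<'E'
from h import *
for n,pf,ps in(("top",(447,159),(238,187)),("side",(415,280),(291,182))):
    c=read_camera(n); h=cv2.cvtColor(c["frame"],cv2.COLOR_BGR2HSV); Z=cloud(c)[...,2]
    print(n,"pad",cen((h[...,2]>55)&(Z>30)&(Z<42),c,pf,36)); print("foot depth",cen((Z>31)&(Z<42),c,pf,36))
    print("disc",cen((h[...,1]<60)&(Z>70),c,ps,83))
    if n=="side":
        print(h[270:302,403:427,2]); print(h[172:194,278:304,1])
s=sense(); print(shift(np.array([480,200,200])-s["tcp_pos"]),shift(np.array([570,-238,120])-np.array([480,200,200])))
E
```

```text
top pad (array([443, 155,  11,   9,  81], dtype=int32), array([447.82716049, 159.01234568]), array([ 571.6, -242.3,   36. ]))
foot depth (array([442, 154,  12,  12,  98], dtype=int32), array([447.51020408, 159.25510204]), array([ 570.9, -241.4,   36. ]))
disc (array([230, 179,  18,  18, 238], dtype=int32), array([238.23109244, 187.51260504]), array([495.5, 294.6,  83. ]))
side pad (array([409, 277,  14,   8,  71], dtype=int32), array([415.5915493 , 280.33802817]), array([ 570.1, -243.2,   36. ]))
foot depth (array([409, 277,  14,  10,  98], dtype=int32), array([415.47959184, 281.29591837]), array([ 567.7, -245.8,   36. ]))
disc (array([284, 179,  14,   8,  66], dtype=int32), array([290.36363636, 182.78787879]), array([495.6, 297.4,  83. ]))
[[132 230 255 255 153 128 143 193 191 192 187 187 188 186 187 188 186 186
  187 186 188 187 189 186]
 [161 131  99  84 112 149 196 189 188 189 188 188 187 189 188 187 188 187
  187 187 184 185 185 186]
 [123 120 117 154 201 195 191 189 189 189 187 185 186 186 188 186 185 186
  184 184 187 183 184 184]
 [202 199 199 196 192 190 191 189 187 188 188 
[... 4628 characters left out ...]
 [155 150 146 151 158 157 153 158 164 140 113  99  93  91  94  92  90  95
   93  91  92  90  93  95  95  95]
 [138 148 138 150 129 149 137 156 159 162 159 141 114  93  90  81  75  96
   96  97  95  94  94  95  92  95]
 [144 140 146 165 136 140 152 130 148 152 154 160 151 124 103  73  73  95
   92  94  96  95  97  92  95 100]
 [144 140 142 159 140 138 156 146 151 152 157 156 157 161 155 123  99  93
   88  89  92  96  92  96  94  94]
 [129 146 155 148 149 143 149 149 138 129 147 140 157 162 160 158 137 113
   98  89  90  92  95  92  94  92]
 [148 139 152 146 162 138 153 133 138 145 147 152 160 148 158 154 160 160
  140 111 100  92  87  91  96  94]]
[-337.9 -254.7   31.3] [-278.2 -350.1   80. ]
```

Careful with the scale: shifts go in shares of 0.5 m and turns go in shares of 2 rad. That gives: -338 mm / 500 = -0.676, -153 mm / 500 = -0.306.

Emit:
arm_command(increments=[[0, 0, 0, -0.068, -0.05, 0.006, 85], [0, 0, 0, -0.136, -0.102, 0.012, 75], [0, 0, 0, -0.202, -0.152, 0.018, 65], [0, 0, 0, -0.27, -0.204, 0.024, 60], [0, 0, 0, -0.338, -0.254, 0.03, 60], [0, 0, 0, -0.406, -0.306, 0.038, 60], [0, 0, 0, -0.474, -0.356, 0.044, 60], [0, 0, 0, -0.54, -0.408, 0.05, 60], [0, 0, 0, -0.608, -0.458, 0.056, 60], [0, 0, 0, -0.676, -0.51, 0.062, 60]])

```text
clock: 1.68
tcp_pos: [477.3, 205.0, 201.1]
tool_rot: [0.729, 3.055, 0.001]
contact_force: [0.4, 0.7, 0.9]
width: 60.0
grasp_force: 0.0
```

Emit:
arm_command(increments=[[0, 0, 0, -0.04, -0.052, 0.006, 60], [0, 0, 0, -0.09, -0.114, 0.012, 60], [0, 0, 0, -0.14, -0.176, 0.018, 60], [0, 0, 0, -0.19, -0.24, 0.024, 60], [0, 0, 0, -0.24, -0.302, 0.03, 60], [0, 0, 0, -0.29, -0.364, 0.036, 60], [0, 0, 0, -0.34, -0.428, 0.042, 60], [0, 0, 0, -0.39, -0.49, 0.048, 60], [0, 0, 0, -0.44, -0.554, 0.054, 60], [0, 0, 0, -0.48, -0.604, 0.06, 60]])

```text
clock: 2.52
tcp_pos: [554.3, -175.4, 171.0]
tool_rot: [0.734, 3.053, -0.003]
contact_force: [0.5, -1.0, 0.1]
width: 60.2
grasp_force: 0.0
```

Run:
```python
from h import *
s=sense(); print(s["clock"],s["tcp_pos"],s["tool_rot"],s["q"],s["width"],shift(np.array([571,-242,80])-s["tcp_pos"]))
```

```text
2.5167 [ 554.34320061 -175.42780934  171.02772805] [ 7.34027459e-01  3.05329231e+00 -2.86323472e-03] [ 0.24781944  0.57114687  0.03171482  1.70662924 -0.02023508  0.86277062
  1.38658151] 60.189199117289924 [-44.9 -51.6  91.2]
```

To row units: 91 mm / 500 = 0.182, 85 mm / 500 = 0.17.

Emit:
arm_command(increments=[[0, 0, 0, -0.018, -0.02, 0.03, 60], [0, 0, 0, -0.036, -0.04, 0.06, 60], [0, 0, 0, -0.054, -0.062, 0.09, 60], [0, 0, 0, -0.072, -0.082, 0.12, 60], [0, 0, 0, -0.09, -0.103, 0.15, 60], [0, 0, 0, -0.09, -0.103, 0.17, 60], [0, 0, 0, -0.09, -0.103, 0.182, 60], [0, 0, 0, -0.09, -0.103, 0.182, 60], [0, 0, 0, -0.09, -0.103, 0.182, 60], [0, 0, 0, -0.09, -0.103, 0.182, 60]])

```text
clock: 3.35
tcp_pos: [571.9, -236.2, 80.8]
tool_rot: [0.727, 3.055, 0.001]
contact_force: [0.7, -0.5, 0.3]
width: 59.7
grasp_force: 0.0
```

Run:
```python
from h import *
s=sense(); print(s["clock"],s["tcp_pos"],s["tool_rot"],s["width"],s["contact_force"],shift(np.array([571,-242,8])-s["tcp_pos"]))
c=read_camera("side");d=read_camera("top")
X=c["R"]@(s["tcp_pos"]-[0,0,0])+c["t"]; print("tcp px",X[:2]/X[2]*c["fx"]+[c["cx"],c["cy"]])
a=cv2.resize(c["frame"][200:310,365:465],None,fx=5,fy=5,interpolation=cv2.INTER_CUBIC)
b=cv2.resize(d["frame"][120:230,410:460],None,fx=5,fy=5,interpolation=cv2.INTER_CUBIC)
cv2.imwrite("pics/g1.png",np.hstack([a,b]))
```

```text
3.35 [ 571.87171637 -236.21449611   80.83121143] [7.26623739e-01 3.05488554e+00 8.52723184e-04] 59.66101566018279 [ 0.68793583 -0.53685077  0.28402396] [-1.7 -5.6 72.8]
tcp px [416.18097746 260.80395574]
```

View pics/g1.png

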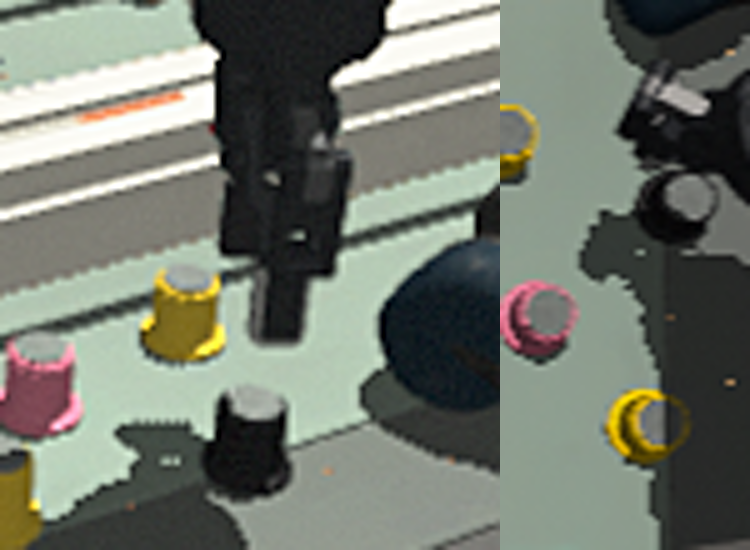

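The side view shows the fingers at crop (275,340), above the black foot at (250,440) and slightly behind it. The blue ball at crop (450,350) and the yellow decoy at (185,300) are clear of the fingers. I apply the remaining lateral shift and descend.

To row units: 32 mm / 500 = 0.064, -5.6 mm / 500 = -0.0112.

Emit:
arm_command(increments=[[0, 0, 0, -0.002, -0.008, 0.012, 60], [0, 0, 0, -0.0034, -0.0112, 0.024, 60], [0, 0, 0, -0.0034, -0.0112, 0.036, 60], [0, 0, 0, -0.0034, -0.0112, 0.048, 60], [0, 0, 0, -0.0034, -0.0112, 0.056, 60], [0, 0, 0, -0.0034, -0.0112, 0.064, 60], [0, 0, 0, -0.0034, -0.0112, 0.064, 60], [0, 0, 0, -0.0034, -0.0112, 0.064, 60], [0, 0, 0, -0.0034, -0.0112, 0.064, 60], [0, 0, 0, -0.0034, -0.0112, 0.064, 60]])

```text
clock: 4.28
tcp_pos: [570.4, -243.2, 48.2]
tool_rot: [0.729, 3.055, -0.0]
contact_force: [-0.2, 0.0, 0.6]
width: 59.8
grasp_force: 0.0
```

Run:
```python
from h import *
s=sense(); print(s["clock"],s["tcp_pos"],s["tool_rot"],s["width"],shift(np.array([571,-242,9.5])-s["tcp_pos"]))
```

```text
4.2833 [ 570.41658738 -243.20437407   48.20466639] [ 7.29296594e-01  3.05498703e+00 -1.84174013e-04] 59.809111068112045 [ 0.1  1.3 38.7]
```

Emit:
arm_command(increments=[[0, 0, 0, 0, 0.002, 0.012, 60], [0, 0, 0, 0, 0.002, 0.024, 60], [0, 0, 0, 0, 0.002, 0.036, 60], [0, 0, 0, 0, 0.002, 0.048, 60], [0, 0, 0, 0, 0.002, 0.06, 60], [0, 0, 0, 0, 0.002, 0.068, 60], [0, 0, 0, 0, 0.002, 0.076, 60], [0, 0, 0, 0, 0.002, 0.077, 60], [0, 0, 0, 0, 0.002, 0.077, 60], [0, 0, 0, 0, 0.002, 0.077, 60]])

```text
clock: 5.12
tcp_pos: [570.7, -242.3, 9.5]
tool_rot: [0.73, 3.055, -0.0]
contact_force: [-0.3, 0.0, 0.5]
width: 59.9
grasp_force: 0.0
```

Emit:
arm_command(increments=[[0, 0, 0, 0, 0, 0, 55], [0, 0, 0, 0, 0, 0, 50], [0, 0, 0, 0, 0, 0, 45], [0, 0, 0, 0, 0, 0, 40], [0, 0, 0, 0, 0, 0, 37], [0, 0, 0, 0, 0, 0, 34], [0, 0, 0, 0, 0, 0, 33], [0, 0, 0, 0, 0, 0, 32], [0, 0, 0, 0, 0, 0, 31], [0, 0, 0, 0, 0, 0, 31]])

```text
clock: 5.95
tcp_pos: [570.6, -242.1, 9.4]
tool_rot: [0.729, 3.056, 0.0]
contact_force: [-0.0, 0.6, -0.8]
width: 31.0
grasp_force: 0.2
```

Emit:
arm_command(increments=[[0, 0, 0, 0, 0, 0, 30.7], [0, 0, 0, 0, 0, 0, 30.3], [0, 0, 0, 0, 0, 0, 30], [0, 0, 0, 0, 0, 0, 29.7], [0, 0, 0, 0, 0, 0, 29.5], [0, 0, 0, 0, 0, 0, 29.5], [0, 0, 0, 0, 0, 0, 29.5], [0, 0, 0, 0, 0, 0, 29.5], [0, 0, 0, 0, 0, 0, 29.5], [0, 0, 0, 0, 0, 0, 29.5]])

```text
clock: 6.78
tcp_pos: [570.6, -242.2, 9.4]
tool_rot: [-0.73, -3.056, 0.0]
contact_force: [0.4, 0.0, 0.7]
width: 29.5
grasp_force: 9.8
```

Emit:
arm_command(increments=[[0, 0, 0, 0, 0, 0, 29.3], [0, 0, 0, 0, 0, 0, 29.2], [0, 0, 0, 0, 0, 0, 29.1], [0, 0, 0, 0, 0, 0, 29], [0, 0, 0, 0, 0, 0, 29], [0, 0, 0, 0, 0, 0, 29], [0, 0, 0, 0, 0, 0, 29], [0, 0, 0, 0, 0, 0, 29], [0, 0, 0, 0, 0, 0, 29], [0, 0, 0, 0, 0, 0, 29]])

```text
clock: 7.62
tcp_pos: [570.5, -242.2, 9.4]
tool_rot: [-0.73, -3.056, 0.0]
contact_force: [0.6, 0.4, 2.8]
width: 29.5
grasp_force: 20.2
```

Emit:
arm_command(increments=[[0, 0, 0, 0, 0, 0, 28.8], [0, 0, 0, 0, 0, 0, 28.6], [0, 0, 0, 0, 0, 0, 28.4], [0, 0, 0, 0, 0, 0, 28.4], [0, 0, 0, 0, 0, 0, 28.4], [0, 0, 0, 0, 0, 0, 28.4], [0, 0, 0, 0, 0, 0, 28.4], [0, 0, 0, 0, 0, 0, 28.4], [0, 0, 0, 0, 0, 0, 28.4], [0, 0, 0, 0, 0, 0, 28.4]])

```text
clock: 8.45
tcp_pos: [570.6, -242.3, 9.5]
tool_rot: [0.73, 3.056, -0.0]
contact_force: [-0.6, 0.9, 5.4]
width: 28.6
grasp_force: 33.2
```

To row units: -150 mm / 500 = -0.3, -135 mm / 500 = -0.27.

Emit:
arm_command(increments=[[0, 0, 0, 0, 0, -0.006, 28.4], [0, 0, 0, 0, 0, -0.02, 28.4], [0, 0, 0, 0, 0, -0.04, 28.4], [0, 0, 0, 0, 0, -0.07, 28.4], [0, 0, 0, 0, 0, -0.11, 28.4], [0, 0, 0, 0, 0, -0.15, 28.4], [0, 0, 0, 0, 0, -0.19, 28.4], [0, 0, 0, 0, 0, -0.23, 28.4], [0, 0, 0, 0, 0, -0.27, 28.4], [0, 0, 0, 0, 0, -0.3, 28.4]])

```text
clock: 9.28
tcp_pos: [571.1, -242.7, 162.0]
tool_rot: [0.729, 3.053, -0.001]
contact_force: [-0.5, -0.3, -0.6]
width: 29.4
grasp_force: 33.1
```

Run:
```python
from h import *
s=sense(); print(s["clock"],s["tcp_pos"],s["tool_rot"],s["width"],s["grasp_force"],s["contact_force"],shift(np.array([495.4,294,160])-s["tcp_pos"]))
c=read_camera("side")
X=c["R"]@s["tcp_pos"]+c["t"]; p=X[:2]/X[2]*c["fx"]+[c["cx"],c["cy"]]; print("tcp px",p); u,v=map(int,p)
cv2.imwrite("pics/g2.png",cv2.resize(c["frame"][v-50:v+40,u-45:u+45],None,fx=5,fy=5,interpolation=cv2.INTER_CUBIC))
```

```text
9.2833 [ 571.13042819 -242.66829601  162.04807484] [ 7.29036056e-01  3.05276840e+00 -1.11648637e-03] 29.4314517119225 33.072288944385946 [-0.52927603 -0.31690037 -0.62155275] [310.1 444.5   1.1]
tcp px [421.78908564 228.29217981]
```

View pics/g2.png

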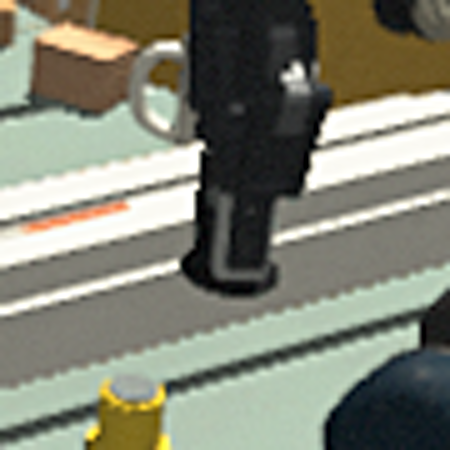

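The picture shows the foot held upright, with its flange at crop (229,275) just below the finger tips. I carry it over the stud.

To row units: 255 mm / 500 = 0.51, 229 mm / 500 = 0.458.

Emit:
arm_command(increments=[[0, 0, 0, 0.016, 0.024, 0, 28.4], [0, 0, 0, 0.046, 0.066, -0.004, 28.4], [0, 0, 0, 0.084, 0.12, -0.008, 28.4], [0, 0, 0, 0.124, 0.178, -0.012, 28.4], [0, 0, 0, 0.164, 0.236, -0.016, 28.4], [0, 0, 0, 0.204, 0.292, -0.02, 28.4], [0, 0, 0, 0.244, 0.35, -0.02, 28.4], [0, 0, 0, 0.284, 0.408, -0.02, 28.4], [0, 0, 0, 0.32, 0.458, -0.02, 28.4], [0, 0, 0, 0.356, 0.51, -0.02, 28.4]])

```text
clock: 10.17
tcp_pos: [524.6, 68.3, 168.1]
tool_rot: [-0.726, -3.053, 0.001]
contact_force: [0.4, -0.0, -1.2]
width: 29.3
grasp_force: 33.1
```

To row units: 189 mm / 500 = 0.378, 182 mm / 500 = 0.364.

Emit:
arm_command(increments=[[0, 0, 0, 0.036, 0.052, 0, 28.4], [0, 0, 0, 0.072, 0.104, 0, 28.4], [0, 0, 0, 0.108, 0.156, 0, 28.4], [0, 0, 0, 0.144, 0.206, 0, 28.4], [0, 0, 0, 0.18, 0.258, 0, 28.4], [0, 0, 0, 0.212, 0.304, 0, 28.4], [0, 0, 0, 0.238, 0.34, 0, 28.4], [0, 0, 0, 0.254, 0.364, 0, 28.4], [0, 0, 0, 0.264, 0.378, 0, 28.4], [0, 0, 0, 0.264, 0.378, 0, 28.4]])

```text
clock: 11.0
tcp_pos: [493.1, 295.9, 168.6]
tool_rot: [-0.724, -3.055, 0.0]
contact_force: [0.6, -0.2, -0.2]
width: 29.1
grasp_force: 33.1
```

Run:
```python
from h import *
s=sense(); print(s["clock"],s["tcp_pos"],s["tool_rot"],s["width"],s["grasp_force"],shift(np.array([495.4,294,130])-s["tcp_pos"]))
```

```text
11.0 [493.06708892 295.93820765 168.55381335] [-7.23961842e-01 -3.05525347e+00  1.79943209e-04] 29.133083625848688 33.05818295571953 [-3.  -0.7 38.5]
```

Emit:
arm_command(increments=[[0, 0, 0, -0.004, -0.001, 0.016, 28.4], [0, 0, 0, -0.006, -0.0014, 0.032, 28.4], [0, 0, 0, -0.006, -0.0014, 0.048, 28.4], [0, 0, 0, -0.006, -0.0014, 0.064, 28.4], [0, 0, 0, -0.006, -0.0014, 0.076, 28.4], [0, 0, 0, -0.006, -0.0014, 0.086, 28.4], [0, 0, 0, -0.006, -0.0014, 0.092, 28.4], [0, 0, 0, -0.006, -0.0014, 0.092, 28.4], [0, 0, 0, -0.006, -0.0014, 0.092, 28.4], [0, 0, 0, -0.006, -0.0014, 0.092, 28.4]])

```text
clock: 11.83
tcp_pos: [497.2, 292.2, 123.7]
tool_rot: [0.729, 3.055, 0.001]
contact_force: [-0.4, 0.3, -0.9]
width: 29.1
grasp_force: 33.1
```

Run:
```python
from h import *
s=sense(); print(s["clock"],s["tcp_pos"],s["tool_rot"],s["contact_force"],shift(np.array([495.4,294,122])-s["tcp_pos"]))
c=read_camera("side"); d=read_camera("top")
def px(c,X):
    X=c["R"]@np.array(X)+c["t"]; return X[:2]/X[2]*c["fx"]+[c["cx"],c["cy"]]
print("disc px",px(c,(495.4,294,83)),"mouth px",px(c,s["tcp_pos"]-[0,0,9.4]), "tip",px(c,(495.4,294,98.5)))
h=cv2.cvtColor(c["frame"],cv2.COLOR_BGR2HSV); print(h[166:192,278:306,2])
a=cv2.resize(c["frame"][145:200,261:321],None,fx=7,fy=7,interpolation=cv2.INTER_CUBIC)
b=cv2.resize(d["frame"][165:220,215:265],None,fx=7,fy=7,interpolation=cv2.INTER_CUBIC)
cv2.imwrite("pics/s1.png",np.hstack([a,b]))
```

```text
11.8333 [497.17906407 292.17676923 123.70391755] [7.29192427e-01 3.05521621e+00 9.51394071e-04] [-0.40307049  0.26854622 -0.91551177] [2.4 0.8 1.7]
disc px [290.68682961 183.14949502] mouth px [291.05041676 174.00573417] tip [290.50241973 178.60065171]
[[107 104 104 107 108 107 107 112 106  83  24  30  30  29  72  85  20   6
   63 112 104 104 106 103 105 100 101 100]
 [106 109 107 106 106 107 108 109 108  82  17  25  24  29  72  89  30   8
   64 113 103  98  94  96  93  98 121 125]
 [106 110 105 106 105 106 105 107 105  81  15  30  31  20  64  88  30   0
   56 104 107 117 141 136 132 143 169 181]
 [106 105 108 106 109 104 105 105 102  82  23  34  40  24  61  93  44  13
  122 197 197 209 236 233 232 231 232 231]
 [102 102  99  99  98  95  99 125 125  79  33  28  32  17  63  93  39  37
  205 255 255 255 251 250 250 250 249 250]
 [ 97 118 131 130 139 142 164 196 183  63  32  21  18  16  59  89  38  34
  186 255 251 246 245 245 244 245 244 244]
 [160 182 184 177 196 208 220 215 176  65  61  61  62  57  79  89  33  35
  125 234 254 246 245 244 245 245 245 244]
 [205 185 160 142 142 131 11
[... 1495 characters left out ...]
 76  75  78  75  72  70  83  84  79  81  74  70  65  57  51 130 204 232
  255 255 251 249 248 249 248 248 247 246]
 [ 78  77  77  77  71  70  70  79  95 100  99  85 142 202 190 245 255 255
  255 253 251 250 249 249 249 250 249 249]
 [ 77  81  77  79  80  76  74  73  70  78  88  82 216 255 255 255 253 252
  251 251 251 251 250 250 250 249 249 250]
 [ 77  78  77  76  76  78  75  74  75  69  63  53 193 255 255 241 246 250
  249 249 249 250 250 251 250 249 249 250]
 [ 74  75  75  79  77  77  77  79  77  74  64  93 184 247 236 211 249 252
  250 249 250 249 249 248 249 248 248 248]
 [ 74  72  73  74  75  76  76  74  78  76  72 137 210 207 217 238 255 254
  252 251 250 249 249 249 249 249 248 247]]
```

View pics/s1.png

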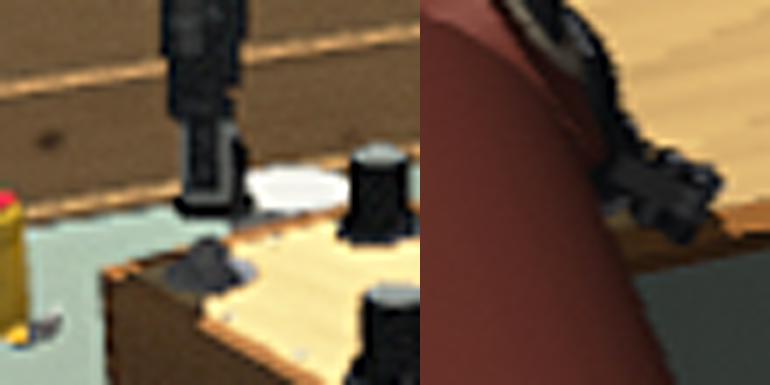

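The side crop shows the flange centred at about column 214 (pixel 291.2), above the stud tip at 208 (290.4). That needs about 2 mm of shift, which matches the computed correction. I apply it and come down to just above contact.

To row units: 12 mm / 500 = 0.024, 2.4 mm / 500 = 0.0048.

Emit:
arm_command(increments=[[0, 0, 0, 0.0024, 0.001, 0.002, 28.4], [0, 0, 0, 0.0048, 0.002, 0.006, 28.4], [0, 0, 0, 0.0048, 0.002, 0.01, 28.4], [0, 0, 0, 0.0048, 0.002, 0.014, 28.4], [0, 0, 0, 0.0048, 0.002, 0.018, 28.4], [0, 0, 0, 0.0048, 0.002, 0.022, 28.4], [0, 0, 0, 0.0048, 0.002, 0.024, 28.4], [0, 0, 0, 0.0048, 0.002, 0.024, 28.4], [0, 0, 0, 0.0048, 0.002, 0.024, 28.4], [0, 0, 0, 0.0048, 0.002, 0.024, 28.4]])

```text
clock: 12.77
tcp_pos: [495.3, 293.9, 111.4]
tool_rot: [0.73, 3.056, 0.0]
contact_force: [0.7, 0.8, -0.0]
width: 29.3
grasp_force: 33.1
```

Run:
```python
from h import *
s=sense(); print(s["clock"],s["tcp_pos"],s["tool_rot"],s["contact_force"],shift(np.array([495.4,294.2,100])-s["tcp_pos"]))
```

```text
12.7667 [495.32489233 293.91499933 111.41367015] [7.29666192e-01 3.05558810e+00 8.18485479e-05] [ 0.69828616  0.78209845 -0.01648456] [ 0.1  0.3 11.4]
```

To row units: 8 mm / 500 = 0.016, 7 mm / 500 = 0.014.

Emit:
arm_command(increments=[[0, 0, 0, 0.0002, 0.0004, 0.002, 28.4], [0, 0, 0, 0.0002, 0.0004, 0.004, 28.4], [0, 0, 0, 0.0002, 0.0004, 0.006, 28.4], [0, 0, 0, 0.0002, 0.0004, 0.008, 28.4], [0, 0, 0, 0.0002, 0.0004, 0.01, 28.4], [0, 0, 0, 0.0002, 0.0004, 0.012, 28.4], [0, 0, 0, 0.0002, 0.0004, 0.014, 28.4], [0, 0, 0, 0.0002, 0.0004, 0.016, 28.4], [0, 0, 0, 0.0002, 0.0004, 0.016, 28.4], [0, 0, 0, 0.0002, 0.0004, 0.016, 28.4]])

```text
clock: 13.6
tcp_pos: [495.3, 294.2, 103.3]
tool_rot: [-0.729, -3.056, -0.0]
contact_force: [0.4, 0.5, -0.3]
width: 29.0
grasp_force: 33.1
```

To row units: 2 mm / 500 = 0.004, 1.8 mm / 500 = 0.0036.

Emit:
arm_command(increments=[[0, 0, 0, 0, 0, 0.0006, 28.4], [0, 0, 0, 0, 0, 0.0012, 28.4], [0, 0, 0, 0, 0, 0.0018, 28.4], [0, 0, 0, 0, 0, 0.0024, 28.4], [0, 0, 0, 0, 0, 0.003, 28.4], [0, 0, 0, 0, 0, 0.0036, 28.4], [0, 0, 0, 0, 0, 0.004, 28.4], [0, 0, 0, 0, 0, 0.004, 28.4], [0, 0, 0, 0, 0, 0.004, 28.4], [0, 0, 0, 0, 0, 0.004, 28.4]])

```text
clock: 14.43
tcp_pos: [495.5, 294.7, 101.6]
tool_rot: [0.729, 3.055, 0.002]
contact_force: [0.1, 2.3, 1.6]
width: 29.3
grasp_force: 33.3
```

Light contact at the expected height, with a sideways force of +2.3 N along y. I shift about 1 mm in +y and continue down.

To row units: 1 mm / 500 = 0.002, 0.9 mm / 500 = 0.0018.

Emit:
arm_command(increments=[[0, 0, 0, 0.0006, 0.001, 0, 28.4], [0, 0, 0, 0.001, 0.0018, 0, 28.4], [0, 0, 0, 0.001, 0.0018, 0.0004, 28.4], [0, 0, 0, 0.001, 0.0018, 0.0008, 28.4], [0, 0, 0, 0.001, 0.0018, 0.0012, 28.4], [0, 0, 0, 0.001, 0.0018, 0.0016, 28.4], [0, 0, 0, 0.001, 0.0018, 0.002, 28.4], [0, 0, 0, 0.001, 0.0018, 0.002, 28.4], [0, 0, 0, 0.001, 0.0018, 0.002, 28.4], [0, 0, 0, 0.001, 0.0018, 0.002, 28.4]])

```text
clock: 15.27
tcp_pos: [495.3, 295.4, 100.5]
tool_rot: [0.729, 3.056, 0.001]
contact_force: [0.1, 1.4, 3.3]
width: 29.3
grasp_force: 33.4
```

To row units: 1.2 mm / 500 = 0.0024, 1 mm / 500 = 0.002.

Emit:
arm_command(increments=[[0, 0, 0, 0.0002, 0.0006, 0, 28.4], [0, 0, 0, 0.0004, 0.001, 0.0004, 28.4], [0, 0, 0, 0.0004, 0.001, 0.0008, 28.4], [0, 0, 0, 0.0004, 0.001, 0.0012, 28.4], [0, 0, 0, 0.0004, 0.001, 0.0016, 28.4], [0, 0, 0, 0.0004, 0.001, 0.002, 28.4], [0, 0, 0, 0.0004, 0.001, 0.0024, 28.4], [0, 0, 0, 0.0004, 0.001, 0.0024, 28.4], [0, 0, 0, 0.0004, 0.001, 0.0024, 28.4], [0, 0, 0, 0.0004, 0.001, 0.0024, 28.4]])

```text
clock: 16.1
tcp_pos: [495.5, 295.6, 99.8]
tool_rot: [0.73, 3.055, 0.0]
contact_force: [-0.3, 0.7, 7.5]
width: 29.2
grasp_force: 33.8
```

To row units: 1.2 mm / 500 = 0.0024, 1 mm / 500 = 0.002.

Emit:
arm_command(increments=[[0, 0, 0, 0.0002, 0.0004, 0.0004, 28.4], [0, 0, 0, 0.0002, 0.0004, 0.0008, 28.4], [0, 0, 0, 0.0002, 0.0004, 0.0012, 28.4], [0, 0, 0, 0.0002, 0.0004, 0.0016, 28.4], [0, 0, 0, 0.0002, 0.0004, 0.002, 28.4], [0, 0, 0, 0.0002, 0.0004, 0.0024, 28.4], [0, 0, 0, 0.0002, 0.0004, 0.0024, 28.4], [0, 0, 0, 0.0002, 0.0004, 0.0024, 28.4], [0, 0, 0, 0.0002, 0.0004, 0.0024, 28.4], [0, 0, 0, 0.0002, 0.0004, 0.0024, 28.4]])

```text
clock: 16.93
tcp_pos: [495.8, 295.8, 99.2]
tool_rot: [0.73, 3.055, 0.001]
contact_force: [-1.6, 1.4, 9.8]
width: 29.5
grasp_force: 34.2
```

To row units: 1.5 mm / 500 = 0.003, 1.2 mm / 500 = 0.0024.

Emit:
arm_command(increments=[[0, 0, 0, 0.0002, 0.0002, 0.0006, 28.4], [0, 0, 0, 0.0004, 0.0002, 0.0012, 28.4], [0, 0, 0, 0.0004, 0.0002, 0.0018, 28.4], [0, 0, 0, 0.0004, 0.0002, 0.0024, 28.4], [0, 0, 0, 0.0004, 0.0002, 0.003, 28.4], [0, 0, 0, 0.0004, 0.0002, 0.003, 28.4], [0, 0, 0, 0.0004, 0.0002, 0.003, 28.4], [0, 0, 0, 0.0004, 0.0002, 0.003, 28.4], [0, 0, 0, 0.0004, 0.0002, 0.003, 28.4], [0, 0, 0, 0.0004, 0.0002, 0.003, 28.4]])

```text
clock: 17.77
tcp_pos: [494.7, 295.4, 95.2]
tool_rot: [-0.73, -3.054, 0.003]
contact_force: [3.4, 1.7, -9.5]
width: 29.4
grasp_force: 32.8
```

It clicked; the force has reversed because the snap is pulling the foot down. I follow it down to the seat gently.

To row units: 3 mm / 500 = 0.006, 1.2 mm / 500 = 0.0024.

Emit:
arm_command(increments=[[0, 0, 0, 0, 0, 0.0008, 28.4], [0, 0, 0, 0, 0, 0.0016, 28.4], [0, 0, 0, 0, 0, 0.0024, 28.4], [0, 0, 0, 0, 0, 0.0032, 28.4], [0, 0, 0, 0, 0, 0.004, 28.4], [0, 0, 0, 0, 0, 0.0048, 28.4], [0, 0, 0, 0, 0, 0.0056, 28.4], [0, 0, 0, 0, 0, 0.006, 28.4], [0, 0, 0, 0, 0, 0.006, 28.4], [0, 0, 0, 0, 0, 0.006, 28.4]])

```text
clock: 18.6
tcp_pos: [495.3, 296.0, 93.7]
tool_rot: [0.73, 3.055, 0.0]
contact_force: [0.8, 0.2, -2.4]
width: 29.0
grasp_force: 33.3
```

To row units: 1.5 mm / 500 = 0.003, 1.2 mm / 500 = 0.0024.

Emit:
arm_command(increments=[[0, 0, 0, 0, 0, 0.0006, 28.4], [0, 0, 0, 0, 0, 0.0012, 28.4], [0, 0, 0, 0, 0, 0.0018, 28.4], [0, 0, 0, 0, 0, 0.0024, 28.4], [0, 0, 0, 0, 0, 0.003, 28.4], [0, 0, 0, 0, 0, 0.003, 28.4], [0, 0, 0, 0, 0, 0.003, 28.4], [0, 0, 0, 0, 0, 0.003, 28.4], [0, 0, 0, 0, 0, 0.003, 28.4], [0, 0, 0, 0, 0, 0.003, 28.4]])

```text
clock: 19.43
tcp_pos: [494.9, 296.2, 92.5]
tool_rot: [-0.729, -3.055, -0.0]
contact_force: [-2.9, -1.3, 5.4]
width: 28.7
grasp_force: 34.2
```

To row units: 1.2 mm / 500 = 0.0024, 0.9 mm / 500 = 0.0018.

Emit:
arm_command(increments=[[0, 0, 0, 0.0002, -0.0002, 0.0006, 28.4], [0, 0, 0, 0.0004, -0.0004, 0.0012, 28.4], [0, 0, 0, 0.0004, -0.0006, 0.0018, 28.4], [0, 0, 0, 0.0004, -0.0006, 0.0024, 28.4], [0, 0, 0, 0.0004, -0.0006, 0.0024, 28.4], [0, 0, 0, 0.0004, -0.0006, 0.0024, 28.4], [0, 0, 0, 0.0004, -0.0006, 0.0024, 28.4], [0, 0, 0, 0.0004, -0.0006, 0.0024, 28.4], [0, 0, 0, 0.0004, -0.0006, 0.0024, 28.4], [0, 0, 0, 0.0004, -0.0006, 0.0024, 28.4]])

```text
clock: 20.27
tcp_pos: [494.9, 296.2, 92.4]
tool_rot: [0.729, 3.055, 0.001]
contact_force: [-2.7, -1.1, 12.0]
width: 29.1
grasp_force: 34.9
```

Run:
```python
from h import *
s=sense(); print(s["clock"],s["tcp_pos"],s["tool_rot"],s["contact_force"],s["grasp_force"],s["width"])
c=read_camera("side")
cv2.imwrite("pics/e1.png",cv2.resize(c["frame"][145:205,261:331],None,fx=8,fy=8,interpolation=cv2.INTER_CUBIC))
```

```text
20.2667 [494.85604248 296.18545538  92.43964282] [7.29279979e-01 3.05538498e+00 1.23509879e-03] [-2.71333952 -1.05316457 12.04204787] 34.884096225723624 29.121687202188596
```

View pics/e1.png

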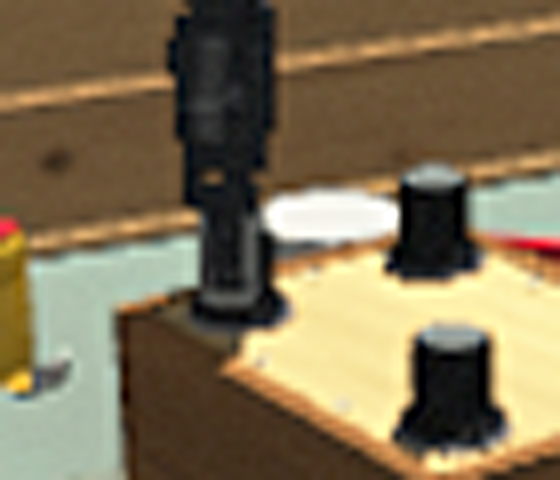

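The picture shows the foot flush on its plate at crop (235,310). TCP z is 92.4, as expected when seated, and the downward force rose from 5.4 to 12 N without further travel. I hand in while still pressing.

```bash
python3 -c "
from h import *
print(sign_off()); s=sense(); print(s['clock'],s['contact_force'],s['grasp_force'])"
```

```text
the job is handed in; nothing more can be done
None
the job is handed in; nothing more can be done
```

I clicked the fourth foot onto the bare stud, pressed it flush, and handed the job in at about 20 s while still holding it down with about 12 N and gripping it at about 35 N a finger; the hand-in returned no verdict.

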